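# Load the sample pot under the reading lamp and shut the sliding cover

## Task

Slide the reading box's part-open cover clear of its compartment; turn the carousel (its knob is on top) until the short, squat pot stands at the open front beside the steel pointer, then lift it out. Stand the pot upright on the floor of the compartment under the lamp, and let go before sliding the cover fully home over it. Keep the pot upright throughout, do not bump the lamp, and leave the tall bottles standing on the carousel and the other bench things where they are.

Things in the scene. Friction and masses are not known exactly. Their poses are not given: they have to be found in the camera images.
- reader: Grey reading box, fixed. Origin on the bench under its compartment's centre; its open -x side faces mostly to the robot's right. Compartment 100 x 100 mm inside, walls 10 mm, open on top; floor 8 mm, rim 52 mm above the bench. A solid deck at rim height runs on to y = 172 mm, where the open cover parks. Guide strips 5 mm above the rim at |x| = 60..64 mm, end strip 6 mm high at y = -64..-60 mm.
- well_floor (a point): Centre of the compartment's floor, axes as reader.
- cover (a joint): Sliding cover, m: 0 = fully home over the compartment (hard stop), grows towards the box's +y, 0.112 = fully open (other stop); compartment wholly uncovered above 0.106. Starts part open. About 3 N dry friction; stays where left. Plate 110 (x) by 112 (y) by 6 mm, upper face 59 mm above the bench.
- cover_rib (a point): Centre of the upright black rib on the cover, by which it is moved: 32 mm long (box x), 10 mm thick (box y), 24 mm high, top 83 mm above the bench; the point is half-way up, 71 mm. Axes as reader. In the box's frame it lies at x = -12 mm, y = the cover joint's value.
- lamp: Lamp fixed to the reading box, same origin and axes. Round head, 80 mm diameter, axis at x = 32, y = 0 mm (near edge x = -8), underside 198 mm above the bench, top 316 mm; 14 mm post at x = 105 mm. An upright gripper over the compartment strikes the head: lean the gripper back towards the box's -x, about 40 degrees (fingers pointing forward and down).
- stand: Carousel's fixed stand, grey disc of 118 mm radius. Origin on the bench on the carousel's axis; -x is its open front, facing right and somewhat to the robot, where a small steel pointer sticks out. A clear 4 mm dust roof (top 134 mm above the bench) on four posts covers x > -45 mm, |y| < 123 mm in this frame; the knob comes up through a slot in it.
- pickup_place (a point): The place at the open front, in the stand's frame x = -72 mm, y = 0, at the carousel's floor (45 mm above the bench): where the pot must stand after turning. Axes as stand.
- carousel (a joint): Turning of the carousel, rad, anticlockwise from above positive; 0 at every start whatever its real heading, range -2.2 to 2.2. Five pockets at 72 mm radius, 72 degrees apart, each between four 10 mm high steel pins; one is empty. The squat pot starts 1.0 to 1.5 rad from the front, on either side. Friction 0.06 N m; stays where left.
- knob_grip (a point): The black bar grip on top of the carousel, on its axis, 166 mm above the bench. The bar is 44 mm long along this point's x, 10 mm thick along its y, and spans 148 to 178 mm above the bench; it turns with the carousel.
- pot_center (a point): Centre (half-way up) of the squat pot: round, 44 mm diameter, 38 mm high, white with a grey lid of full width, about 70 g. Upright when its z is up.
- bottle_a: Tall bottle on the carousel, round, 44 mm diameter, 70 mm high with a narrower neck cap. Origin at its underside.
- bottle_b: A tall bottle like bottle_a.
- bottle_c: A tall bottle like bottle_a.
- magnifier: Hand magnifier lying on the bench, ring 102 mm across, handle to its -x, 14 mm high; origin under the lens centre. Bystander.
- dish: Clear culture dish, 92 mm across, 16 mm high; origin under its centre. Bystander.
- beaker: Glass beaker, 60 mm across, 75 mm high; origin under its centre. Bystander.
- wash_bottle: White bottle, 60 mm across, 160 mm high; origin under its centre. Bystander.
- forceps: Steel forceps, 120 mm long, 6 mm high, lying along its x on the bench; origin under its centre. Bystander.

How it is judged:
On the way, in this order (a step that is already met when the one before it is completed fails the run):
1. the squat pot has been turned to the open front of the carousel, within 12 mm sideways of the pickup place, still standing on the carousel (y of pot_center in the frame of pickup_place between -0.012 and 0.012 m and horizontal distance between pot_center and pickup_place below 0.016 m and z of pot_center in the frame of pickup_place below 0.023 m), for 0.2 s.
2. the pot stands upright on the compartment's floor, let go, the cover still open (x of pot_center in the frame of well_floor between -0.03 and 0.03 m and y of pot_center in the frame of well_floor between -0.03 and 0.03 m and z of pot_center in the frame of well_floor below 0.022 m and angle between pot_center's own z axis and vertical below 0.1 rad and contact force between the fingers and pot below 0.05 N and value of joint cover above 0.06 m), for 0.2 s.
At the end, for the whole second after the job is handed in: The cover is at rest within 2 mm of fully home, and the squat pot stands at rest and upright (within 0.1 rad) on the floor inside the compartment (value of joint cover below 0.002 m and velocity of joint cover below 0.005 m/s and x of pot_center in the frame of well_floor between -0.03 and 0.03 m and y of pot_center in the frame of well_floor between -0.03 and 0.03 m and z of pot_center in the frame of well_floor below 0.022 m and angle between pot_center's own z axis and vertical below 0.1 rad and linear speed of pot below 0.01 m/s); the robot touches nothing.
It fails at once if the lamp is bumped (over 5 N) (contact force between anything else and lamp above 5 N).
It fails at once if the pot is tipped more than 0.5 rad (angle between pot_center's own z axis and vertical above 0.5 rad).
It fails at once if a tall bottle is knocked over or taken off the carousel (angle between any of bottle_a, bottle_b, bottle_c's own z axis and vertical above 0.4 rad or horizontal distance between any of bottle_a, bottle_b, bottle_c and stand above 0.1 m).
It fails at once if a bystander on the bench is moved more than 30 mm (distance of any of magnifier, dish, beaker, wash_bottle, forceps from where it was at the start of the episode above 0.03 m).
It also fails if it takes over 72 s, if anything falls off the work surface, if the arm or the gripper's body presses on something with over 40 N, if the wrist force passes 120 N, or if a joint passes its speed limit or range.

## Robot

A 6-joint arm with a two-finger parallel gripper is mounted at the origin on the work surface. World frame = base frame: x ahead of the robot, y to its left, z up, the work surface at z = 0. Lengths are in m, angles in rad, forces in N, time in s.
With the tool pointing down it reaches from about 0.275 to 0.825 m from the base axis. Payload 5.2 kg.
Tool frame: the origin (TCP) lies between the finger pads; the fingertips stand 8 mm ahead of it and the grasp point (between the pads) lies 11 mm behind it; z points along the fingers, y is the direction in which the jaws open and shut (so a half turn about z gives the same grasp; the last joint's range is limited). The gripper opens to 93 mm and grips with 3 to 60 N. Pads are 15 mm wide; open, the fingers measure 128 mm over their backs; the gripper's body (75 mm by 188 mm) begins 65 mm behind the grasp point.
Start: joints at [-1.458, 0.259, 1.535, -0, 1.348, -0.203], TCP at [0.171, -0.523, 0.227] pointing down, gripper open.
Joint ranges: [-3.14, 3.14], [-0.91, 2.08], [0.19, 2.58], [-1.22, 4.36], [0.22, 2.71], [-3.12, 3.12]. Speed limits (rad/s): [2.57, 2.57, 3.14, 3.14, 3.14, 3.14].

## Interface

Orientations are given as a unit quaternion [x, y, z, w].
In Python, from plant import arm gives the robot as it stands.
- The arm moves only by the shell command python3 -m handwheel 'ROWS'. ROWS is JSON, a list of rows, each an object with "claw": the closure, from 0 (fully open) to 1 (shut); "delta_pos": the shift along the tool's x, y, z in cm, a list of three; "turn": the turn, a rotation vector about the tool's x, y, z in rad, a list of three. A call has 1 to 10 rows; each row is the pose to reach, as a shift and turn from the pose commanded when the call began, along the tool's axes at that moment; what a row does not reach only later rows make up. A row lasts 1/10 s, in which the tool goes at most 50 mm and 8.59 degrees, less where a joint would pass 70% of its speed; a pose out of reach is approached as far as the arm can. A call with a gripper value outside its range is refused whole. The fingers move at their own pace and stop on an object; the grip force is fixed at half the most. Time passes only in rows, so rows that repeat a pose let the fingers close. It gives the time, the measured TCP pose, the force and the opening at its end, in the units of the state.
- arm.sense(): the state, without advancing time (a new reading comes with each control period).
- arm.get_image(name): name is "scene" or "top" or "wrist"; returns the picture (400x640x3 uint8, red, green, blue); there is no depth.
- arm.camera_info(name): a dict with "fx", "fy", "cx", "cy" (pixels), "k1" (the pictures are not rectified: a ray, as slopes to the right and down, at radius r is drawn at 1 + k1 r^2 times it, then the intrinsics apply), "rvec" (rotation vector, rad) and "tvec" (3), from world to camera coordinates, as OpenCV has them. Camera axes: x right, y down, z forward; pixel columns grow to the right and rows downward; lengths in m; the calibration is good to about 2 mm. A picture is of the moment at which its call begins: read the wrist's pose just before it. camera_info takes no time and is no camera call; for the wrist camera it gives the pose at the moment of the call.
- arm.hand_in(): hands the job in, once; it reports no verdict.
Trained networks look in the newest picture that a camera, given by its name, has taken for a name from the list of things; names that differ only in an ending like _2 or _b are one class to them, and where a whole thing is asked for, a point or a joint stands for the part that bears it (a point fixed in the world has none). Each returns a list of dicts, best first, with "score" (0 to 1); they miss things now and then, are a little off and sometimes report something else, mostly with a low value. They report only what shows in the picture. A call takes as long as a camera call.
- arm.find_in(camera, target): "point" ([x, y, z] in m, in world coordinates, good to about 4 mm: the middle of the surface that is visible of it).
- arm.trace(camera, target): "region" (400x640 bool, what is visible of it).
The state is a dict: "clock": time; "joint_pos": joint angles; "joint_vel": joint speeds; "joint_torque": joint torques, N m; "ee_pos": TCP position; "ee_rot": TCP orientation; "contact_force": force on the tool from outside, world axes, zero at the start; "ft_torque": the same for the moment, N m; "gripper_width": finger opening in m.
Only numpy, scipy, OpenCV 4.12 (cv2) and the standard library are available. Lean on these libraries where they do the work, as an engineer would, in place of code of your own. Each camera call takes 0.05 s, during which the arm holds its last target. There are 200 camera calls.

## Working session

There is one attempt and no reset: what is moved stays moved. The work goes in short steps, Python scripts to look and compute and a shell command to move; the robot and the scene stay as the last step left them, time stands still between calls to the robot, and variables do not carry over. Pictures are saved under pics/ and viewed, about 8 in all and at most 12, crops included, and the job is handed in when it is done.

```bash
ls; mkdir -p pics; cat > h.py <<'E'
import numpy as np, cv2
from plant import arm
from scipy.spatial.transform import Rotation as R
def cam(n):
    c=arm.camera_info(n); K=np.array([[c['fx'],0,c['cx']],[0,c['fy'],c['cy']],[0,0,1.]])
    Rm=cv2.Rodrigues(np.array(c['rvec'],float))[0]; return K,c['k1'],Rm,np.array(c['tvec'],float)
def ray(n,u,v):
    K,k1,Rm,t=cam(n); p=cv2.undistortPoints(np.array([[[u,v]]],float),K,np.array([k1,0,0,0.]))[0,0]
    return -Rm.T@t, Rm.T@np.array([p[0],p[1],1.])
def atz(n,u,v,z):
    o,d=ray(n,u,v); return o+d*(z-o[2])/d[2]
def proj(n,P):
    K,k1,Rm,t=cam(n); return cv2.projectPoints(np.array(P,float).reshape(-1,1,3),cv2.Rodrigues(Rm)[0],t,K,np.array([k1,0,0,0.]))[0][:,0]
def save(n,name):
    im=arm.get_image(n); cv2.imwrite('pics/'+name,im[:,:,::-1]); return im
def delta(pos,rot):
    "tool-frame delta (cm) and rotvec to goal pose; rot=R"
    s=arm.sense(); r0=R.from_quat(s['ee_rot']); 
    return np.round(100*r0.inv().apply(np.array(pos)-s['ee_pos']),2), np.round((r0.inv()*rot).as_rotvec(),3)
E
python3 - <<'E'
from h import *
s=arm.sense(); print({k:np.round(v,3) for k,v in s.items()})
save('top','top0.png'); save('scene','scene0.png')
for c in('top','scene'):
    print(c, np.round(-cam(c)[2].T@cam(c)[3],3))
    for t in ['reader','cover_rib','lamp','stand','knob_grip','pot_center','bottle_a','magnifier','dish','beaker','wash_bottle','forceps']:
        if c=='scene' and t in('magnifier','dish','forceps','beaker'):continue
        print(t,[(np.round(d['point'],3).tolist(),round(d['score'],2)) for d in arm.find_in(c,t)][:4])
E
```

```text
pics
{'clock': np.float64(0.0), 'joint_pos': array([-1.458,  0.259,  1.536,  0.   ,  1.348, -0.203]), 'joint_vel': array([-0.001, -0.001,  0.   , -0.002,  0.001, -0.   ]), 'joint_torque': array([ 1.0000e-03, -4.3730e+01, -2.8401e+01,  7.2000e-02,  4.1000e-02,
       -0.0000e+00]), 'ee_pos': array([ 0.171, -0.522,  0.226]), 'ee_rot': array([ 0.988,  0.157,  0.   , -0.001]), 'contact_force': array([0.453, 0.037, 0.477]), 'ft_torque': array([-0.057,  0.002,  0.024]), 'gripper_width': np.float64(0.093)}
top [ 0.534 -0.009  0.817]
reader [([0.552, 0.183, 0.054], 0.77), ([0.764, -0.048, 0.109], 0.61), ([0.513, -0.281, 0.045], 0.51)]
cover_rib [([0.529, 0.176, 0.061], 0.56)]
lamp [([0.59, 0.21, 0.285], 0.66), ([0.514, -0.28, 0.047], 0.51)]
stand [([0.572, -0.205, 0.137], 0.66), ([0.763, 0.214, 0.046], 0.55)]
knob_grip [([0.514, -0.28, 0.044], 0.83), ([0.763, -0.167, 0.018], 0.56)]
pot_center []
bottle_a [([0.589, 0.208, 0.285], 0.67)]
magnifier [([0.375, -0.07, 0.006], 0.76)]
dish [([0.761, -0.172, 0.018], 0.6)]
beaker [([0.766, 0.215, 0.048], 0.64)]
wash_bottle [([0.764, -0.046, 0.106], 0.8)]
forceps [([0.422, 0.004, 0.003], 0.66), ([0.515, -0.282, 0.045], 0.18)]
scene [1.261 0.019 0.809]
reader [([0.604, 0.196, 0.06], 0.61), ([0.636, -0.214, 0.062], 0.52)]
cover_rib [([0.54, 0.174, 0.057], 0.6)]
lamp [([0.611, 0.241, 0.23], 0.95), ([0.541, 0.176, 0.064], 0.54), ([0.634, -0.212, 0.06], 0.35)]
stand [([0.597, -0.21, 0.134], 0.87), ([0.638, -0.214, 0.062], 0.67)]
knob_grip [([0.601, -0.203, 0.043], 0.61)]
pot_center []
bottle_a [([0.577, -0.157, 0.069], 0.81), ([0.635, -0.213, 0.063], 0.66)]
wash_bottle [([0.79, -0.046, 0.1], 0.89)]
```

View pics/top0.png

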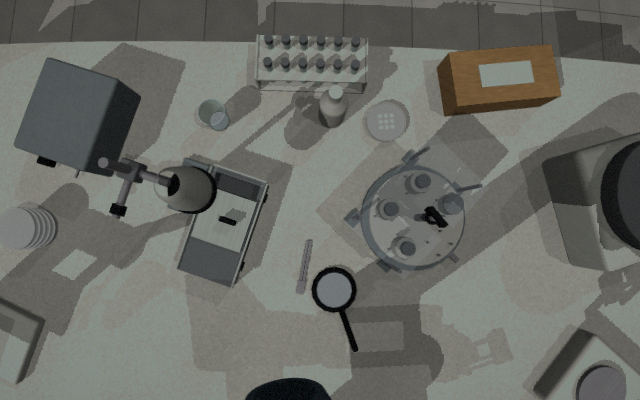

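View pics/scene0.png

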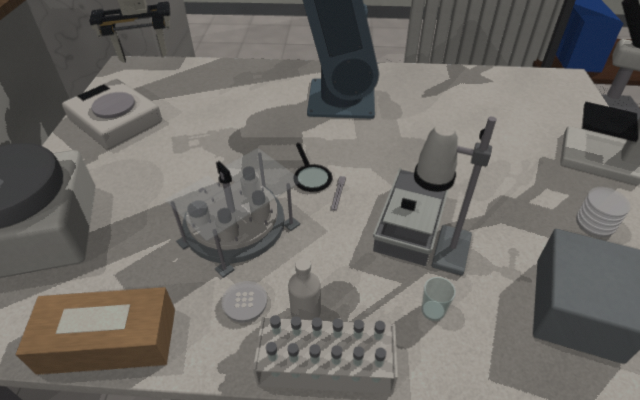

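Top view: the box is at about (225,220) with its rib at (228,220) and the lamp head at (190,190). The carousel is at (413,217) and its knob at (433,215). Next I'll enlarge both areas.

```bash
python3 - <<'E'
import cv2,numpy as np
t=cv2.imread('pics/top0.png');s=cv2.imread('pics/scene0.png')
f=lambda im,x,y,w,h:cv2.convertScaleAbs(cv2.resize(im[y:y+h,x:x+w],(400,300),interpolation=cv2.INTER_CUBIC),alpha=1.5)
o=np.vstack([np.hstack([f(t,150,145,200,150),f(t,340,142,200,150)]),np.hstack([f(s,340,120,200,150),f(s,140,130,200,150)])])
cv2.imwrite('pics/z0.png',o)
E
```

```text
(no output)
```

View pics/z0.png

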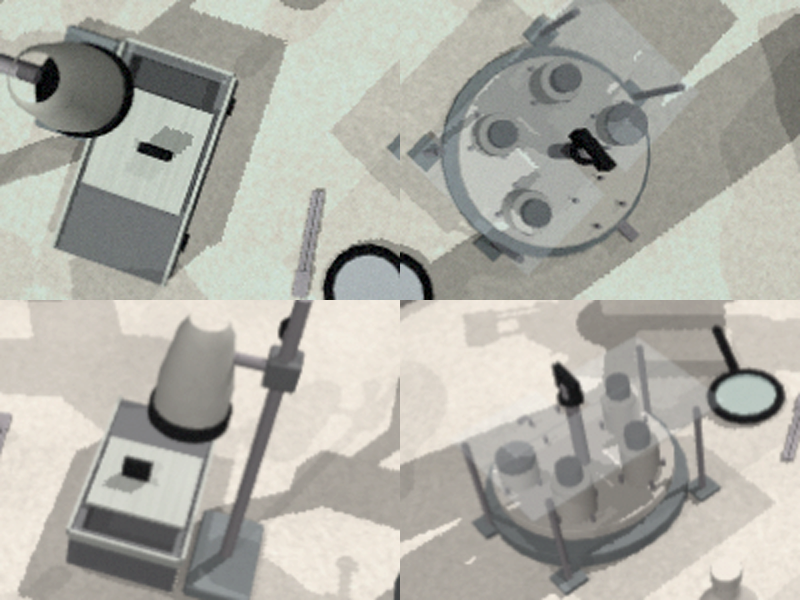

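The crop shows the pot (wide lid) at top px (451,204), the empty pocket near (440,242) and the pointer at (453,258), so the carousel turns clockwise. Box corners are at about (267.5,182.5), (232.5,287.5) and (177.5,268.5), with the rib at (227,220).

```bash
python3 - <<'E'
from h import *
f=lambda u,v,z:np.round(atz('top',u,v,z),4)
for n,u,v,z in [('c(-64,-64)',267.5,182.5,.058),('c(-64,172)',232.5,287.5,.057),('c(64,172)',177.5,268.5,.057),('ribtop',227.5,219.5,.083),('knob top',436,216,.178),
 ('pot lid',451,204.5,.083),('b1',421,183,.115),('b2',390,208,.115),('b3',405,248,.115),('ptr',453.5,258,.04)]: print(n,f(u,v,z))
for c in('top','scene'):
  arm.get_image(c)
  for t in('cover_rib','knob_grip','stand','reader','lamp'):
    for d in arm.trace(c,t)[:2]:
        v,u=np.nonzero(d['region']); print(c,t,round(d['score'],2),len(u),u.mean().round(1),v.mean().round(1),u.min(),u.max(),v.min(),v.max())
print(f(436,216,.178))
E
```

```text
c(-64,-64) [0.6111 0.0849 0.058 ]
c(-64,172) [0.3896 0.1517 0.057 ]
c(64,172) [0.4256 0.2689 0.057 ]
ribtop [0.5313 0.1606 0.083 ]
knob top [ 0.5471 -0.2318  0.178 ]
pot lid [ 0.5735 -0.2963  0.083 ]
b1 [ 0.6126 -0.223   0.115 ]
b2 [ 0.5618 -0.1621  0.115 ]
b3 [ 0.4845 -0.193   0.115 ]
ptr [ 0.4596 -0.3201  0.04  ]
top cover_rib 0.95 2448 225.1 220.7 192 255 190 251
top knob_grip 0.6 1074 440.6 235.2 419 463 207 265
top stand 0.78 10285 415.2 205.6 345 488 134 279
top reader 0.92 10072 203.1 212.3 98 267 157 286
top lamp 0.89 3655 166.2 184.7 98 216 157 218
top lamp 0.45 1901 335.7 294.6 312 356 266 350
scene cover_rib 0.57 1813 412.4 210.5 384 440 188 233
scene knob_grip 0.57 1490 239.1 221.5 188 276 161 249
scene stand 0.83 8126 233.9 207.5 166 301 149 276
scene reader 0.82 9694 431.3 204.2 373 496 117 274
scene reader 0.46 211 229.8 233.6 220 238 225 241
scene lamp 0.61 4772 451.7 189.2 414 496 117 275
[ 0.5471 -0.2318  0.178 ]
```

```bash
cat >> h.py <<'E'
def tool(ydeg,tilt=0,zdeg=0):
    "tool with jaws at heading ydeg; tilted fingers point at heading zdeg"
    t=np.radians(tilt);a=np.radians(zdeg);b=np.radians(ydeg)
    z=np.array([np.sin(t)*np.cos(a),np.sin(t)*np.sin(a),-np.cos(t)]);y=np.array([np.cos(b),np.sin(b),0])
    y-=z*(y@z);y/=np.linalg.norm(y);return R.from_matrix(np.c_[np.cross(y,z),y,z])
E
python3 - <<'E'
from h import *
for u,v in [(410,159.5),(352.5,217),(383.5,265.5),(470,187)]:print(np.round(atz('top',u,v,.005),3))
print(delta([.546,-.231,.23],tool(-41)))
E
```

```text
[ 0.678 -0.231  0.005]
[ 0.544 -0.102  0.005]
[ 0.437 -0.174  0.005]
[ 0.619 -0.372  0.005]
(array([ 44.72, -16.09,  -0.34]), array([ 0.   ,  0.   , -0.539]))
```

```bash
python3 -m handwheel '[{"claw":0.2,"delta_pos":[44.7,-16.1,-0.3],"turn":[0,0,-0.54]},{"claw":0.2,"delta_pos":[44.7,-16.1,-0.3],"turn":[0,0,-0.54]},{"claw":0.2,"delta_pos":[44.7,-16.1,-0.3],"turn":[0,0,-0.54]},{"claw":0.2,"delta_pos":[44.7,-16.1,-0.3],"turn":[0,0,-0.54]},{"claw":0.2,"delta_pos":[44.7,-16.1,-0.3],"turn":[0,0,-0.54]},{"claw":0.2,"delta_pos":[44.7,-16.1,-0.3],"turn":[0,0,-0.54]},{"claw":0.2,"delta_pos":[44.7,-16.1,-0.3],"turn":[0,0,-0.54]},{"claw":0.2,"delta_pos":[44.7,-16.1,-0.3],"turn":[0,0,-0.54]},{"claw":0.2,"delta_pos":[44.7,-16.1,-0.3],"turn":[0,0,-0.54]},{"claw":0.2,"delta_pos":[44.7,-16.1,-0.3],"turn":[0,0,-0.54]}]'
python3 - <<'E'
from h import *
print(np.round(arm.sense()['ee_pos'],4),np.round(-cam('wrist')[2].T@cam('wrist')[3],3))
save('wrist','w1.png')
im=cv2.imread('pics/w1.png'); cv2.imwrite('pics/w1.png',cv2.convertScaleAbs(im,alpha=1.4))
print(proj('wrist',[.547,-.232,.178]))
E
```

```text
clock: 2.7
ee_pos: [0.5484, -0.2279, 0.2297]
ee_rot: [0.909, 0.416, 0.001, -0.0]
contact_force: [1.2, -1.1, -0.4]
gripper_width: 0.0742
[ 0.5484 -0.2279  0.2297] [ 0.599 -0.169  0.388]
[[316.76945275 221.45535412]]
```

View pics/w1.png

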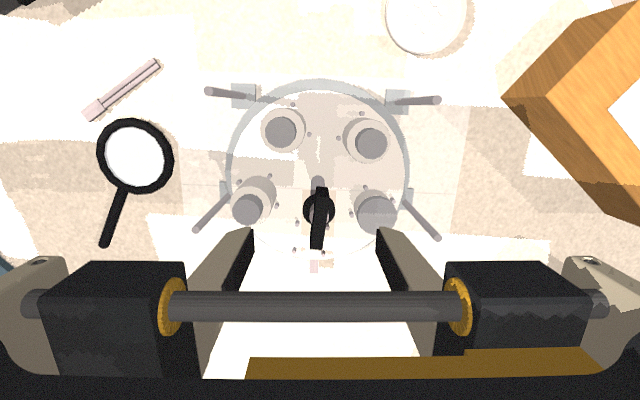

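Wrist view: the knob bar runs from (322,188) to (317,248) and the pot lid is at (376,212). The pointer is at (315,266).

```bash
python3 - <<'E'
from h import *
a=atz('wrist',322.5,188,.178);b=atz('wrist',317,248,.178);d=a-b
print(a,b,(a+b)/2,np.linalg.norm(d),np.degrees(np.arctan2(d[1],d[0])))
for n,u,v,z in [('pot',376,213,.083),('b',282,130,.115),('b',368,142,.115),('b',250,205,.115),('ptr',315,266,.045)]:print(n,np.round(atz('wrist',u,v,z),4))
E
```

```text
[ 0.56726166 -0.21482122  0.178     ] [ 0.53271484 -0.24893095  0.178     ] [ 0.54998825 -0.23187609  0.178     ] 0.048548496338744695 44.63524516513065
pot [ 0.5784 -0.2959  0.083 ]
b [ 0.5648 -0.1639  0.115 ]
b [ 0.617 -0.223  0.115]
b [ 0.4932 -0.1962  0.115 ]
ptr [ 0.4714 -0.3184  0.045 ]
```

```bash
python3 - <<'E'
from h import *
print(delta([.549,-.232,.155],tool(-45.4)))
E
```

```text
(array([-0.52,  0.28,  7.45]), array([ 0.   , -0.003,  0.082]))
```

```bash
python3 -m handwheel '[{"claw":0.2,"delta_pos":[-0.5,0.3,4],"turn":[0,0,0.08]},{"claw":0.2,"delta_pos":[-0.5,0.3,7.45],"turn":[0,0,0.08]},{"claw":0.2,"delta_pos":[-0.5,0.3,7.45],"turn":[0,0,0.08]},{"claw":1,"delta_pos":[-0.5,0.3,7.45],"turn":[0,0,0.08]},{"claw":1,"delta_pos":[-0.5,0.3,7.45],"turn":[0,0,0.08]},{"claw":1,"delta_pos":[-0.5,0.3,7.45],"turn":[0,0,0.08]},{"claw":1,"delta_pos":[-0.5,0.3,7.45],"turn":[0,0,0.08]},{"claw":1,"delta_pos":[-0.5,0.3,7.45],"turn":[0,0,0.08]},{"claw":1,"delta_pos":[-0.5,0.3,7.45],"turn":[0,0,0.08]},{"claw":1,"delta_pos":[-0.5,0.3,7.45],"turn":[0,0,0.08]}]'
```

```text
clock: 3.75
ee_pos: [0.5451, -0.237, 0.1559]
ee_rot: [0.926, 0.378, 0.0, 0.001]
contact_force: [0.0, -1.0, 10.1]
gripper_width: 0.0232
```

```bash
python3 -m handwheel '[{"claw":1,"delta_pos":[0,0,0],"turn":[0,0,0]},{"claw":1,"delta_pos":[0,0,0],"turn":[0,0,0]},{"claw":1,"delta_pos":[0,0,0],"turn":[0,0,0]}]'
```

```text
clock: 4.05
ee_pos: [0.545, -0.2368, 0.1563]
ee_rot: [0.926, 0.378, 0.0, 0.001]
contact_force: [-0.5, 1.6, 6.6]
gripper_width: 0.0153
```

```bash
python3 -m handwheel '[{"claw":1,"delta_pos":[0.6,0,0],"turn":[0,0,0]},{"claw":1,"delta_pos":[0.6,0,0],"turn":[0,0,0]},{"claw":1,"delta_pos":[0.6,0,0],"turn":[0,0,0]},{"claw":1,"delta_pos":[0.6,0,0],"turn":[0,0,0]},{"claw":1,"delta_pos":[0.6,0,0],"turn":[0,0,0]}]'
```

```text
clock: 4.55
ee_pos: [0.5453, -0.2366, 0.1563]
ee_rot: [0.926, 0.378, -0.004, 0.002]
contact_force: [-13.6, -11.1, 8.9]
gripper_width: 0.015
```

```bash
python3 -m handwheel '[{"claw":0.6,"delta_pos":[-0.3,0,0],"turn":[0,0,0]},{"claw":0.6,"delta_pos":[-0.3,0,0],"turn":[0,0,0]},{"claw":0.6,"delta_pos":[-0.3,0,-0.8],"turn":[0,0,0]},{"claw":0.6,"delta_pos":[0,0,-0.8],"turn":[0,0,0]},{"claw":0.6,"delta_pos":[0,0,-0.8],"turn":[0,0,0]}]'
python3 - <<'E'
from h import *
im=save('wrist','w2.png'); s=arm.sense(); print(np.round(s['ee_pos'],4),np.round(s['contact_force'],1),s['gripper_width'])
im=cv2.imread('pics/w2.png'); cv2.imwrite('pics/w2.png',cv2.convertScaleAbs(cv2.resize(im[100:300,170:470],None,fx=2.5,fy=2.5),alpha=1.5))
for z in(.148,.178): print(proj('wrist',[[.549,-.232,z]]))
E
```

```text
clock: 5.05
ee_pos: [0.5494, -0.2316, 0.1631]
ee_rot: [0.926, 0.379, 0.0, -0.0]
contact_force: [0.2, 1.1, -1.1]
gripper_width: 0.0369
[ 0.5491 -0.2316  0.1628] [ 0.  -0.5  0.3] 0.03719279819438473
[[315.29898613 234.10234798]]
[[315.41544472 257.24847721]]
```

View pics/w2.png

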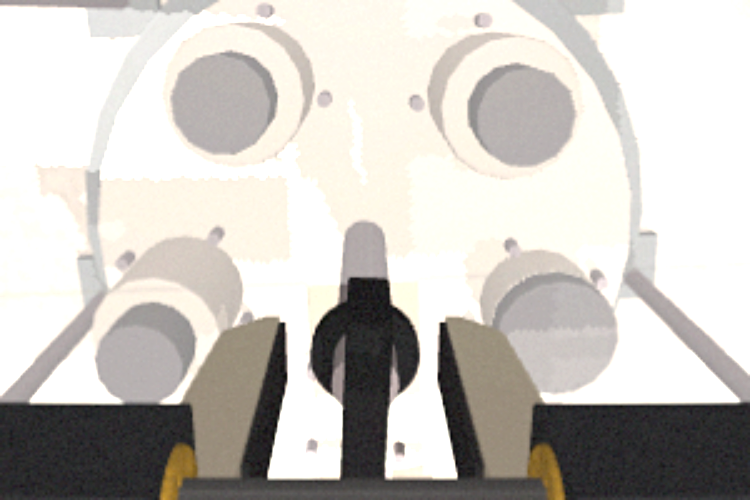

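The bar lies between the jaws and is well aligned. A round boss sits below it, so I'll grip at this height and turn.

```bash
python3 -m handwheel '[{"claw":1,"delta_pos":[0,0,0],"turn":[0,0,0]},{"claw":1,"delta_pos":[0,0,0],"turn":[0,0,0]},{"claw":1,"delta_pos":[0,0,0],"turn":[0,0,0]},{"claw":1,"delta_pos":[0,0,0],"turn":[0,0,0]},{"claw":1,"delta_pos":[0,0,0],"turn":[0,0,0]}]'
```

```text
clock: 5.6
ee_pos: [0.5492, -0.2326, 0.163]
ee_rot: [0.926, 0.378, 0.0, 0.0]
contact_force: [1.6, -1.3, -3.1]
gripper_width: 0.0149
```

```bash
python3 -m handwheel '[{"claw":1,"delta_pos":[0,0,0],"turn":[0,0,0.14]},{"claw":1,"delta_pos":[0,0,0],"turn":[0,0,0.28]},{"claw":1,"delta_pos":[0,0,0],"turn":[0,0,0.42]},{"claw":1,"delta_pos":[0,0,0],"turn":[0,0,0.56]},{"claw":1,"delta_pos":[0,0,0],"turn":[0,0,0.7]},{"claw":1,"delta_pos":[0,0,0],"turn":[0,0,0.84]},{"claw":1,"delta_pos":[0,0,0],"turn":[0,0,0.98]},{"claw":1,"delta_pos":[0,0,0],"turn":[0,0,1.12]},{"claw":1,"delta_pos":[0,0,0],"turn":[0,0,1.19]},{"claw":1,"delta_pos":[0,0,0],"turn":[0,0,1.19]}]'
python3 - <<'E'
from h import *
im=save('top','t2.png'); save('wrist','w3.png');s=arm.sense(); print(np.round(R.from_quat(s['ee_rot']).as_matrix()[:,1],3))
im=cv2.imread('pics/t2.png')[142:292,340:540];w=cv2.imread('pics/w3.png')
cv2.imwrite('pics/z2.png',cv2.convertScaleAbs(np.hstack([cv2.resize(im,(400,300)),cv2.resize(w,(400,300))]),alpha=1.4))
E
```

```text
clock: 6.6
ee_pos: [0.55, -0.237, 0.1631]
ee_rot: [0.978, -0.207, 0.002, 0.003]
contact_force: [4.2, -12.9, -8.4]
gripper_width: 0.0145
[-0.404 -0.915  0.006]
```

View pics/z2.png

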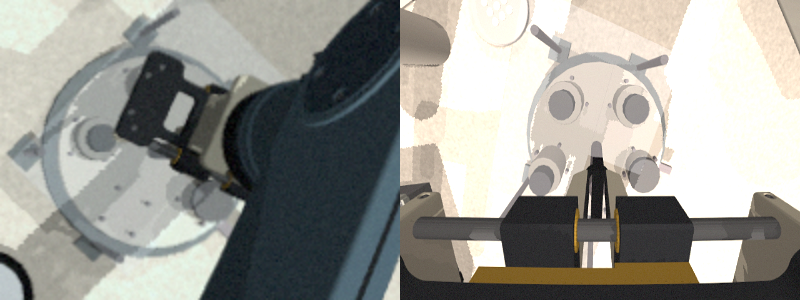

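The carousel turned: the pot is now near top px (445,242). I'll release, rise and check.

```bash
python3 -m handwheel '[{"claw":0.3,"delta_pos":[0,0,0],"turn":[0,0,0]},{"claw":0.3,"delta_pos":[0,0,0],"turn":[0,0,0]},{"claw":0.3,"delta_pos":[0,0,0],"turn":[0,0,0]},{"claw":0.3,"delta_pos":[0,0,-4],"turn":[0,0,0]},{"claw":0.3,"delta_pos":[-4,0,-9],"turn":[0,0,0]},{"claw":0.3,"delta_pos":[-9,0,-13],"turn":[0,0,0]},{"claw":0.3,"delta_pos":[-14,0,-13],"turn":[0,0,0]},{"claw":0.3,"delta_pos":[-14,0,-13],"turn":[0,0,0]}]'
python3 - <<'E'
from h import *
save('wrist','w4.png');save('top','t3.png')
im=cv2.imread('pics/t3.png')[142:292,340:540];w=cv2.imread('pics/w4.png')
cv2.imwrite('pics/z3.png',cv2.convertScaleAbs(np.vstack([w[:320,:],np.hstack([cv2.resize(im,(320,240),interpolation=cv2.INTER_CUBIC)]*2)]),alpha=1.4))
for t in ('pot_center','knob_grip','bottle_a','stand'):
  for c in('wrist','top'): print(t,c,[(np.round(d['point'],3).tolist(),round(d['score'],2)) for d in arm.find_in(c,t)][:4])
E
```

```text
clock: 7.5
ee_pos: [0.4186, -0.1744, 0.2953]
ee_rot: [0.979, -0.205, 0.001, 0.0]
contact_force: [0.1, -0.7, -0.4]
gripper_width: 0.065
pot_center wrist [([0.495, -0.287, 0.079], 0.76)]
pot_center top [([0.495, -0.291, 0.081], 0.7)]
knob_grip wrist [([0.53, -0.263, 0.042], 0.91)]
knob_grip top [([0.529, -0.265, 0.046], 0.76), ([0.527, 0.164, 0.059], 0.17)]
bottle_a wrist []
bottle_a top [([0.527, -0.266, 0.044], 0.43), ([0.574, -0.206, 0.139], 0.36)]
stand wrist [([0.536, -0.179, 0.134], 0.73)]
stand top [([0.572, -0.206, 0.138], 0.71)]
```

View pics/z3.png

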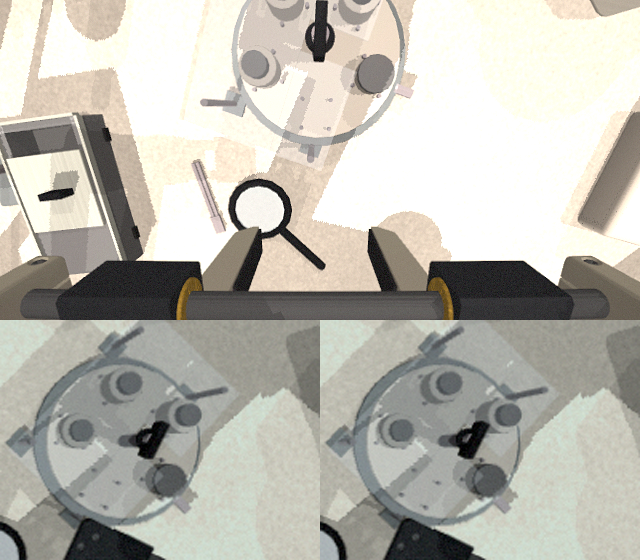

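Wrist view: the pot lid is at (375,73) and the pointer at (403,86), pointing the same way from the axis. I'll check the numbers.

```bash
python3 - <<'E'
from h import *
f=lambda c,u,v,z:atz(c,u,v,z)[:2]
# top crop scale 1.6
T=lambda x,y:(340+x/1.6,142+(y-320)/1.6)
P=[('potw',f('wrist',375,73,.083)),('pott',f('top',*T(167,480),.083)),('ptrw',f('wrist',404,86,.042)),('ptrt',f('top',*T(195,503),.042)),
 ('knobw',f('wrist',320,31,.178)),('knobt',f('top',*T(154,440),.178))]
c=np.array([.5485,-.2315])
for n,p in P:
    d=p-c;print(n,np.round(p,4),np.round(np.hypot(*d),4),np.round(np.degrees(np.arctan2(d[1],d[0])),1))
# stand disc centre via ellipse: rim extremes in top crop
E
```

```text
potw [ 0.4976 -0.2874] 0.0756 -132.3
pott [ 0.4961 -0.2832] 0.0736 -135.4
ptrw [ 0.4682 -0.3253] 0.1234 -130.6
ptrt [ 0.4636 -0.338 ] 0.1362 -128.6
knobw [ 0.5453 -0.2368] 0.0062 -121.1
knobt [ 0.5453 -0.2322] 0.0033 -167.2
```

```bash
python3 - <<'E'
from h import *
print('rib',atz('wrist',56,195,.083), 'ends',atz('wrist',39,200,.083),atz('wrist',74,189,.083),'corner(-64,-64)',atz('wrist',76,114,.058))
print('find',arm.find_in('wrist','cover_rib')[:1])
bx=np.array([.292,.956,0]);by=np.array([-.956,.292,0])
rib=np.array([.531,.1605,.073]); g=tool(-17,35,73)
z=g.as_matrix()[:,2]; print(z,g.as_matrix()[:,0])
print(delta(rib-.09*z,g))
E
```

```text
rib [0.52826069 0.14867163 0.083     ] ends [0.53218116 0.17488825 0.083     ] [0.52500933 0.12088808 0.083     ] corner(-64,-64) [0.60964349 0.07892318 0.058     ]
find [{'point': [0.534, 0.1719, 0.0624], 'score': 0.69}]
[ 0.16769752  0.54851387 -0.81915204] [0.23949688 0.783359   0.57357644]
(array([ -2.88, -30.12,  14.59]), array([ 0.512,  0.458, -1.63 ]))
```

```bash
python3 -m handwheel '[{"claw":0.45,"delta_pos":[-0.3,-4,0],"turn":[0.051,0.046,-0.163]},{"claw":0.45,"delta_pos":[-0.6,-8,0],"turn":[0.102,0.092,-0.326]},{"claw":0.45,"delta_pos":[-1,-12,0],"turn":[0.154,0.137,-0.489]},{"claw":0.45,"delta_pos":[-1.4,-16,1],"turn":[0.205,0.183,-0.652]},{"claw":0.45,"delta_pos":[-1.8,-20,3],"turn":[0.256,0.229,-0.815]},{"claw":0.45,"delta_pos":[-2.2,-24,5],"turn":[0.307,0.275,-0.978]},{"claw":0.45,"delta_pos":[-2.9,-28,7],"turn":[0.358,0.321,-1.14]},{"claw":0.45,"delta_pos":[-2.9,-30,9],"turn":[0.41,0.366,-1.3]},{"claw":0.45,"delta_pos":[-2.9,-30,10],"turn":[0.461,0.412,-1.467]},{"claw":0.45,"delta_pos":[-2.9,-30.1,11],"turn":[0.512,0.458,-1.63]}]'
python3 - <<'E'
from h import *
g=tool(-17,35,73); z=g.as_matrix()[:,2]
print(delta(np.array([.531,.1605,.073])-.09*z,g))
E
```

```text
clock: 9.05
ee_pos: [0.5152, 0.1121, 0.1822]
ee_rot: [0.844, 0.466, 0.213, -0.158]
contact_force: [0.0, -0.9, 0.3]
gripper_width: 0.0515
(array([-1.84,  0.35,  3.02]), array([ 0.078,  0.069, -0.244]))
```

```bash
python3 -m handwheel '[{"claw":0.45,"delta_pos":[-1,0.2,1.5],"turn":[0.04,0.035,-0.122]},{"claw":0.45,"delta_pos":[-1.8,0.3,3],"turn":[0.078,0.069,-0.244]},{"claw":0.45,"delta_pos":[-1.8,0.3,3],"turn":[0.078,0.069,-0.244]}]'
python3 - <<'E'
from h import *
s=arm.sense();print(s['ee_pos'],R.from_quat(s['ee_rot']).as_matrix().round(3))
save('wrist','w5.png');print(arm.find_in('wrist','cover_rib')[:1])
g=tool(-17,35,73)
im=cv2.imread('pics/w5.png');cv2.imwrite('pics/w5.png',cv2.convertScaleAbs(im,alpha=1.3))
print(proj('wrist',[[.531,.1605,.083],[.531,.1605,.059]]))
print(delta(np.array([.531,.1605,.073]),g))
E
```

```text
clock: 9.35
ee_pos: [0.5153, 0.1098, 0.1453]
ee_rot: [0.77, 0.564, 0.24, -0.18]
contact_force: [-0.0, -0.7, -1.2]
gripper_width: 0.0509
[0.51525485 0.10978465 0.14527233] [[ 0.25   0.954  0.166]
 [ 0.781 -0.3    0.548]
 [ 0.572 -0.007 -0.82 ]]
[{'point': [0.533, 0.1738, 0.0586], 'score': 0.88}]
[[314.73822933 194.26946782]
 [314.85180464 202.38454023]]
(array([ 0.04, -0.05,  9.13]), array([ 0.002,  0.002, -0.012]))
```

View pics/w5.png

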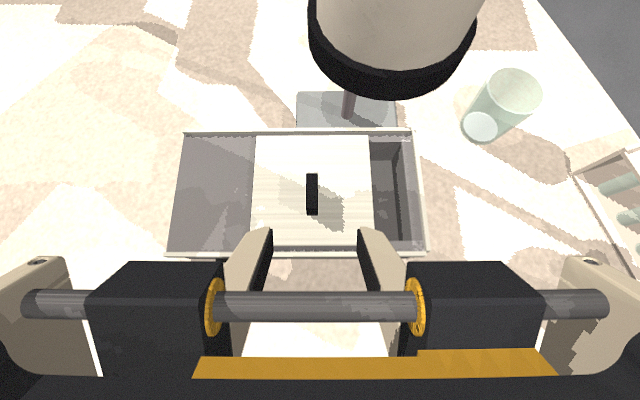

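Wrist view: the rib spans (313,174)–(312,215), squarely centred between the jaws. The near rim runs from (168,254) to (428,250).

```bash
python3 - <<'E'
from h import *
for n,u,v,z in[('c(-64,172)',167,254,.055),('c(-64,-64)',428,250,.057),('c(64,-64)',411,129,.057),('ribfar',312.5,174,.083),('ribnear',312,206,.083),('c(64,172)',185,133,.057)]:print(n,np.round(atz('wrist',u,v,z),4))
P=lambda X,Y,z,o=np.array([.571,.162]),a=np.radians(73):np.r_[o+X*np.array([np.cos(a),np.sin(a)])+Y*np.array([-np.sin(a),np.cos(a)]),z]
print(proj('wrist',[P(-.064,.172,.057),P(-.064,-.064,.057),P(.064,-.064,.057),P(.064,.172,.057),P(-.028,.038,.083),P(.004,.038,.083)]).round(1))
E
```

```text
c(-64,172) [0.3903 0.156  0.055 ]
c(-64,-64) [0.6134 0.0884 0.057 ]
c(64,-64) [0.648  0.2054 0.057 ]
ribfar [0.5348 0.1787 0.083 ]
ribnear [0.5257 0.1513 0.083 ]
c(64,172) [0.4275 0.2717 0.057 ]
[[164.1 259.9]
 [431.  256.8]
 [414.  129. ]
 [182.5 132.1]
 [314.7 211.2]
 [314.3 175.5]]
```

```bash
python3 -m handwheel '[{"claw":0.45,"delta_pos":[0.2,-0.1,4.5],"turn":[0,0,0]},{"claw":0.45,"delta_pos":[0.2,-0.1,9.1],"turn":[0,0,0]},{"claw":0.45,"delta_pos":[0.2,-0.1,9.1],"turn":[0,0,0]},{"claw":1,"delta_pos":[0.2,-0.1,9.1],"turn":[0,0,0]},{"claw":1,"delta_pos":[0.2,-0.1,9.1],"turn":[0,0,0]},{"claw":1,"delta_pos":[0.2,-0.1,9.1],"turn":[0,0,0]},{"claw":1,"delta_pos":[0.2,-0.1,9.1],"turn":[0,0,0]},{"claw":1,"delta_pos":[0.2,-0.1,9.1],"turn":[0,0,0]},{"claw":1,"delta_pos":[0.2,-0.1,9.1],"turn":[0,0,0]},{"claw":1,"delta_pos":[0.2,-0.1,9.1],"turn":[0,0,0]}]'
python3 - <<'E'
from h import *
s=arm.sense();by=np.array([-.9563,.2924,0])
print(np.round(100*R.from_quat(s['ee_rot']).inv().apply(.078*by),2), (s['ee_pos']-[.571,.164,0])@by, s['gripper_width'])
E
```

```text
clock: 10.45
ee_pos: [0.5305, 0.162, 0.0749]
ee_rot: [0.769, 0.564, 0.241, -0.178]
contact_force: [-3.5, -2.5, 5.4]
gripper_width: 0.01
[-0.05 -7.8  -0.02] 0.038142271249888844 0.010016110142653774
```

```bash
python3 -m handwheel '[{"claw":1,"delta_pos":[0,-2,0],"turn":[0,0,0]},{"claw":1,"delta_pos":[0,-4,0],"turn":[0,0,0]},{"claw":1,"delta_pos":[0,-6,0],"turn":[0,0,0]},{"claw":1,"delta_pos":[-0.05,-7.5,0],"turn":[0,0,0]},{"claw":1,"delta_pos":[-0.05,-7.6,0],"turn":[0,0,0]},{"claw":1,"delta_pos":[-0.05,-7.6,0],"turn":[0,0,0]},{"claw":1,"delta_pos":[-0.05,-7.6,0],"turn":[0,0,0]}]'
python3 - <<'E'
from h import *
s=arm.sense();by=np.array([-.9563,.2924,0])
print((s['ee_pos']-[.571,.164,0])@by, s['contact_force']@by)
E
```

```text
clock: 11.15
ee_pos: [0.4598, 0.1839, 0.0749]
ee_rot: [0.769, 0.564, 0.242, -0.177]
contact_force: [4.8, 1.8, -0.2]
gripper_width: 0.0099
0.11213877431407099 -4.061899450860394
```

```bash
python3 -m handwheel '[{"claw":0.45,"delta_pos":[0,0.05,0],"turn":[0,0,0]},{"claw":0.45,"delta_pos":[0,0.05,0],"turn":[0,0,0]},{"claw":0.45,"delta_pos":[0,0.05,0],"turn":[0,0,0]},{"claw":0.45,"delta_pos":[0,0.05,-4],"turn":[0,0,0]},{"claw":0.45,"delta_pos":[0,0.05,-9],"turn":[0,0,0]},{"claw":0.35,"delta_pos":[0,4,-13],"turn":[0,0,0]},{"claw":0.3,"delta_pos":[0,4,-13],"turn":[0,0,0]}]'
python3 - <<'E'
from h import *
save('wrist','w6.png')
im=cv2.imread('pics/w6.png');cv2.imwrite('pics/w6.png',cv2.convertScaleAbs(im,alpha=1.3))
g=tool(-43,35,47);z=g.as_matrix()[:,2];G=np.array([.4975,-.2855,.073])+.011*z
print(arm.sense()['ee_pos'],delta(G-.09*z,g))
E
```

```text
clock: 11.85
ee_pos: [0.4788, 0.0974, 0.1845]
ee_rot: [0.77, 0.564, 0.243, -0.173]
contact_force: [0.5, 0.4, 0.3]
gripper_width: 0.0609
[0.47747909 0.0985397  0.18314092] (array([-35.54,  11.54, -19.12]), array([-0.25 ,  0.002,  0.367]))
```

View pics/w6.png

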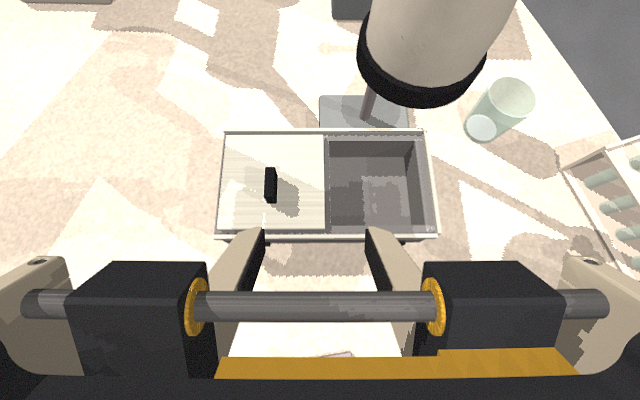

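The cover is fully open and the compartment, (330–410,140–230), is clear. Next I'll compute a high path back to the pot.

```bash
python3 - <<'E'
from h import *
g=tool(-43,35,47);z=g.as_matrix()[:,2];G=np.array([.4975,-.2855,.073])+.011*z;p=G-.09*z;print(p)
for w in([.46,.03,.26],[.42,-.14,.28],[.41,-.31,.24],p): print(delta(w,g)[0])
print(proj('top',[[.4975,-.2855,.083]]))
E
```

```text
[ 0.46659692 -0.31863949  0.13771301]
[ -1.41   0.44 -10.34]
[-14.57   1.77 -21.92]
[-30.42   5.93 -28.05]
[-35.54  11.54 -19.12]
[[445.48093909 241.34002497]]
```

```bash
python3 -m handwheel '[{"claw":0.3,"delta_pos":[-0.7,0.2,-5],"turn":[0,0,0]},{"claw":0.3,"delta_pos":[-1.4,0.4,-10],"turn":[-0.03,0,0.05]},{"claw":0.3,"delta_pos":[-5,0.8,-13.5],"turn":[-0.08,0,0.12]},{"claw":0.3,"delta_pos":[-9,1.2,-17],"turn":[-0.13,0,0.19]},{"claw":0.3,"delta_pos":[-13,1.6,-20.5],"turn":[-0.18,0,0.26]},{"claw":0.3,"delta_pos":[-17.5,2.5,-23],"turn":[-0.22,0,0.32]},{"claw":0.3,"delta_pos":[-22,3.7,-25],"turn":[-0.25,0,0.367]},{"claw":0.3,"delta_pos":[-26.5,5,-26.5],"turn":[-0.25,0,0.367]},{"claw":0.3,"delta_pos":[-30.5,6,-28],"turn":[-0.25,0,0.367]},{"claw":0.3,"delta_pos":[-33,8.5,-24],"turn":[-0.25,0,0.367]}]'
python3 - <<'E'
from h import *
g=tool(-43,35,47);z=g.as_matrix()[:,2];G=np.array([.4975,-.2855,.073])+.011*z;p=G-.09*z
print(delta(p,g))
E
```

```text
clock: 12.9
ee_pos: [0.4308, -0.3192, 0.1928]
ee_rot: [0.876, 0.379, 0.273, -0.118]
contact_force: [0.8, -1.0, -0.3]
gripper_width: 0.0654
(array([-1.07,  2.57,  5.95]), array([ 0.001,  0.007, -0.003]))
```

```bash
python3 -m handwheel '[{"claw":0.3,"delta_pos":[-0.5,1.3,3],"turn":[0,0,0]},{"claw":0.3,"delta_pos":[-1.1,2.6,5.9],"turn":[0,0,0]},{"claw":0.3,"delta_pos":[-1.1,2.6,5.9],"turn":[0,0,0]},{"claw":0.3,"delta_pos":[-1.1,2.6,5.9],"turn":[0,0,0]}]'
python3 - <<'E'
from h import *
g=tool(-43,35,47);z=g.as_matrix()[:,2]
save('wrist','w7.png');print(arm.find_in('wrist','pot_center')[:1])
th=np.linspace(0,2*np.pi,60);im=cv2.imread('pics/w7.png');im=cv2.convertScaleAbs(im,alpha=1.2)
for zz,c in((.083,(0,0,255)),(.045,(255,0,0))):
    q=proj('wrist',np.c_[.4975+.022*np.cos(th),-.2855+.022*np.sin(th),0*th+zz]);cv2.polylines(im,[q.astype(int)],True,c)
cv2.imwrite('pics/w7.png',im);print(arm.sense()['ee_pos'],delta(np.array([.4975,-.2855,.073])+.011*z,g))
E
```

```text
clock: 13.3
ee_pos: [0.4664, -0.3101, 0.1369]
ee_rot: [0.875, 0.381, 0.273, -0.125]
contact_force: [-0.3, -0.4, 0.4]
gripper_width: 0.0653
[{'point': [0.4942, -0.2885, 0.0796], 'score': 0.86}]
[ 0.46660348 -0.31174301  0.13875307] (array([-0.44,  0.53,  8.79]), array([-0.006,  0.004, -0.001]))
```

View pics/w7.png

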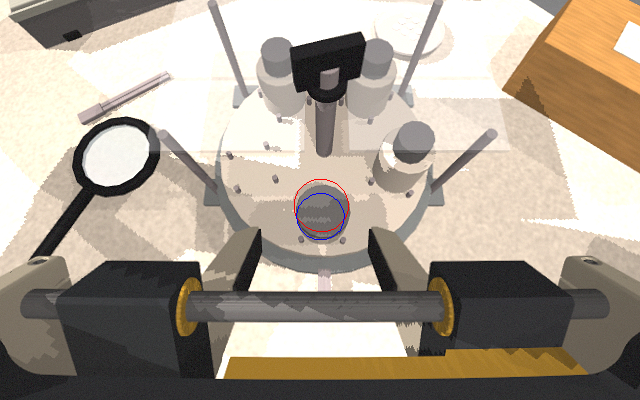

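The pot is at (322,212), in line with the pointer at (324,278) and the axis, and 3 mm closer than I had predicted. I'll grasp it.

```bash
python3 -m handwheel '[{"claw":0.3,"delta_pos":[-0.7,0.5,3],"turn":[0,0,0]},{"claw":0.3,"delta_pos":[-0.7,0.5,6],"turn":[0,0,0]},{"claw":0.3,"delta_pos":[-0.7,0.5,8.6],"turn":[0,0,0]},{"claw":0.3,"delta_pos":[-0.7,0.5,8.6],"turn":[0,0,0]}]'
```

```text
clock: 13.8
ee_pos: [0.499, -0.281, 0.0626]
ee_rot: [0.875, 0.381, 0.273, -0.124]
contact_force: [-0.4, 1.3, 0.7]
gripper_width: 0.0649
```

```bash
python3 -m handwheel '[{"claw":0.8,"delta_pos":[0,0,0],"turn":[0,0,0]},{"claw":0.8,"delta_pos":[0,0,0],"turn":[0,0,0]},{"claw":0.8,"delta_pos":[0,0,0],"turn":[0,0,0]},{"claw":0.8,"delta_pos":[0,0,0],"turn":[0,0,0]},{"claw":0.8,"delta_pos":[0,0,0],"turn":[0,0,0]},{"claw":0.8,"delta_pos":[0,0,0],"turn":[0,0,0]},{"claw":0.8,"delta_pos":[0,0,0],"turn":[0,0,0]},{"claw":0.8,"delta_pos":[0,0,0],"turn":[0,0,0]}]'
python3 - <<'E'
from h import *
s=arm.sense();p=s['ee_pos'];r=R.from_quat(s['ee_rot']).as_matrix();print(p,p-.011*r[:,2],r.round(3))
g=tool(-17,35,73);z=g.as_matrix()[:,2]
g0=tool(-43,35,47)
for w in (p+[-.005,-.005,.05],p+[-.02,-.02,.13]):print(delta(w,g0))
E
```

```text
clock: 14.6
ee_pos: [0.4997, -0.2847, 0.0647]
ee_rot: [0.875, 0.381, 0.273, -0.121]
contact_force: [-2.4, -2.0, 6.8]
gripper_width: 0.0437
[ 0.49968205 -0.28469     0.06467709] [ 0.49543824 -0.28930791  0.07371396] [[ 0.561  0.733  0.386]
 [ 0.6   -0.681  0.42 ]
 [ 0.57  -0.004 -0.822]]
(array([ 2.27, -0.04, -4.51]), array([-0.004,  0.004, -0.001]))
(array([  5.09,  -0.15, -12.29]), array([-0.004,  0.004, -0.001]))
```

```bash
python3 -m handwheel '[{"claw":0.8,"delta_pos":[0.5,0,-0.8],"turn":[0,0,0]},{"claw":0.8,"delta_pos":[1.2,0,-2.2],"turn":[0,0,0]},{"claw":0.8,"delta_pos":[2.2,0,-4.5],"turn":[0,0,0]},{"claw":0.8,"delta_pos":[3.5,0,-8],"turn":[0,0,0]},{"claw":0.8,"delta_pos":[5,0,-12.3],"turn":[0,0,0]},{"claw":0.8,"delta_pos":[5,0,-12.3],"turn":[0,0,0]},{"claw":0.8,"delta_pos":[5,0,-12.3],"turn":[0,0,0]}]'
python3 - <<'E'
from h import *
save('wrist','w8.png')
im=cv2.imread('pics/w8.png');cv2.imwrite('pics/w8.png',cv2.convertScaleAbs(im,alpha=1.3))
g=tool(-17,35,73);z=g.as_matrix()[:,2];bx=np.array([.2924,.9563,0])
# pot grasp point relative to pot bottom ~ .0287 ; target bottom at floor .008
W=np.array([.571,.164,0]); grasp=W-.003*bx+[0,0,.008+.0287+.003]; T=grasp+.011*z
for w in([.40,-.20,.25],[.42,-.02,.25],T-.12*bx+[0,0,.10],T+[0,0,.07],T): print(np.round(w,3),delta(w,g))
E
```

```text
clock: 15.3
ee_pos: [0.4804, -0.3061, 0.1945]
ee_rot: [0.875, 0.381, 0.273, -0.12]
contact_force: [-0.6, 1.1, -1.1]
gripper_width: 0.0439
[ 0.4  -0.2   0.25] (array([  5.05, -13.05,  -3.32]), array([ 0.253,  0.003, -0.374]))
[ 0.42 -0.02  0.25] (array([ 16.97, -23.83,   5.03]), array([ 0.253,  0.003, -0.374]))
[0.537 0.052 0.131] (array([ 21.07, -20.12,  22.37]), array([ 0.253,  0.003, -0.374]))
[0.572 0.167 0.101] (array([ 28.22, -25.33,  31.01]), array([ 0.253,  0.003, -0.374]))
[0.572 0.167 0.031] (array([ 24.23, -25.29,  36.77]), array([ 0.253,  0.003, -0.374]))
```

View pics/w8.png

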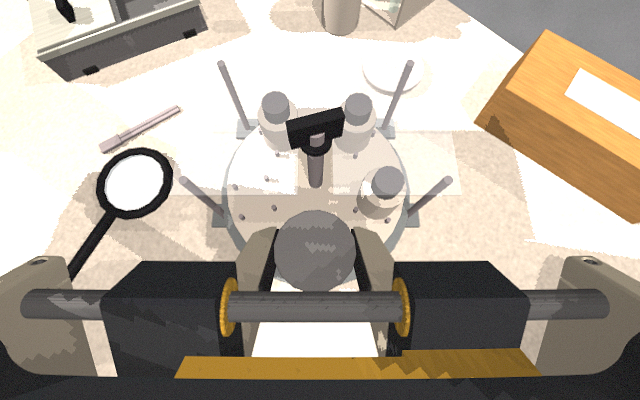

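The pot is held upright between the jaws at (315,250) and the bottles are standing. Now the transfer.

```bash
python3 -m handwheel '[{"claw":0.8,"delta_pos":[1.2,-3.2,-1],"turn":[0,0,0]},{"claw":0.8,"delta_pos":[2.5,-6.5,-2],"turn":[0.03,0,-0.05]},{"claw":0.8,"delta_pos":[3.8,-9.8,-3],"turn":[0.07,0,-0.1]},{"claw":0.8,"delta_pos":[5.5,-13,-3],"turn":[0.11,0,-0.17]},{"claw":0.8,"delta_pos":[8,-15.5,-1],"turn":[0.15,0,-0.22]},{"claw":0.8,"delta_pos":[11,-18.3,1],"turn":[0.19,0,-0.28]},{"claw":0.8,"delta_pos":[14,-21,3],"turn":[0.23,0,-0.34]},{"claw":0.8,"delta_pos":[16.5,-23,5.5],"turn":[0.253,0.003,-0.374]},{"claw":0.8,"delta_pos":[17.5,-22.5,9],"turn":[0.253,0.003,-0.374]},{"claw":0.8,"delta_pos":[18.5,-22,12.5],"turn":[0.253,0.003,-0.374]}]'
python3 - <<'E'
from h import *
g=tool(-17,35,73);z=g.as_matrix()[:,2];bx=np.array([.2924,.9563,0])
W=np.array([.571,.164,0]); T=W-.003*bx+[0,0,.0397]+.011*z
for w in(T-.12*bx+[0,0,.10],T-.05*bx+[0,0,.08],T+[0,0,.07]): print(np.round(w,3),delta(w,g))
E
```

```text
clock: 16.35
ee_pos: [0.4708, 0.0102, 0.1958]
ee_rot: [0.766, 0.568, 0.242, -0.18]
contact_force: [0.1, -0.6, -0.2]
gripper_width: 0.0435
[0.537 0.052 0.131] (array([1.14, 5.1 , 8.75]), array([-0.001, -0.001,  0.001]))
[0.557 0.119 0.111] (array([ 5.72,  5.11, 14.41]), array([-0.001, -0.001,  0.001]))
[0.572 0.167 0.101] (array([ 9.24,  5.11, 18.1 ]), array([-0.001, -0.001,  0.001]))
```

```bash
python3 -m handwheel '[{"claw":0.8,"delta_pos":[0.4,2.5,3.5],"turn":[0,0,0]},{"claw":0.8,"delta_pos":[1.1,5.1,7.5],"turn":[0,0,0]},{"claw":0.8,"delta_pos":[3.4,5.1,11.2],"turn":[0,0,0]},{"claw":0.8,"delta_pos":[5.7,5.1,14.4],"turn":[0,0,0]},{"claw":0.8,"delta_pos":[7.5,5.1,16.3],"turn":[0,0,0]},{"claw":0.8,"delta_pos":[9.2,5.1,18.1],"turn":[0,0,0]},{"claw":0.8,"delta_pos":[9.2,5.1,18.1],"turn":[0,0,0]},{"claw":0.8,"delta_pos":[9.2,5.1,18.1],"turn":[0,0,0]}]'
python3 - <<'E'
from h import *
g=tool(-17,35,73);z=g.as_matrix()[:,2];bx=np.array([.2924,.9563,0])
W=np.array([.571,.164,0]); T=W-.003*bx+[0,0,.0397]+.011*z
s=arm.sense();print(s['ee_pos']-T-[0,0,.07])
for h in(.07,.03,0,-.003): print(delta(T+[0,0,h],g))
save('wrist','w9.png')
im=cv2.imread('pics/w9.png');cv2.imwrite('pics/w9.png',cv2.convertScaleAbs(im,alpha=1.3))
E
```

```text
clock: 17.15
ee_pos: [0.5708, 0.1654, 0.1005]
ee_rot: [0.766, 0.568, 0.241, -0.18]
contact_force: [0.2, 0.3, -0.5]
gripper_width: 0.0434
[-0.00120594 -0.00177771 -0.00022199]
(array([0.18, 0.06, 0.1 ]), array([-0.003, -0.   ,  0.   ]))
(array([-2.11,  0.07,  3.38]), array([-0.003, -0.   ,  0.   ]))
(array([-3.84,  0.08,  5.83]), array([-0.003, -0.   ,  0.   ]))
(array([-4.01,  0.08,  6.08]), array([-0.003, -0.   ,  0.   ]))
```

View pics/w9.png

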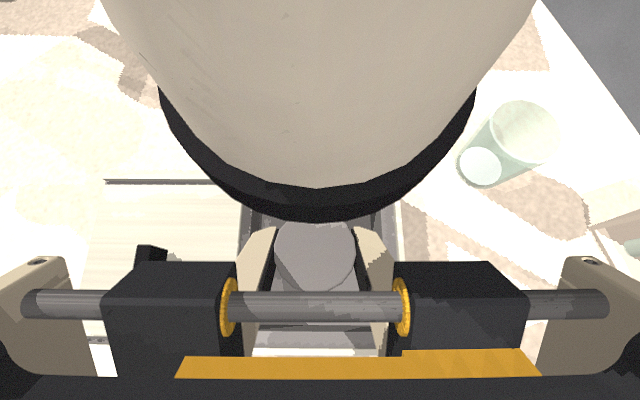

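The pot at (315,255) sits between the compartment walls at u≈243 and 397. Lowering.

```bash
python3 -m handwheel '[{"claw":0.8,"delta_pos":[-1,0.05,1.7],"turn":[0,0,0]},{"claw":0.8,"delta_pos":[-2.1,0.07,3.4],"turn":[0,0,0]},{"claw":0.8,"delta_pos":[-3,0.08,4.6],"turn":[0,0,0]},{"claw":0.8,"delta_pos":[-3.6,0.08,5.4],"turn":[0,0,0]},{"claw":0.8,"delta_pos":[-3.84,0.08,5.83],"turn":[0,0,0]},{"claw":0.8,"delta_pos":[-3.84,0.08,5.83],"turn":[0,0,0]}]'
```

```text
clock: 17.8
ee_pos: [0.5735, 0.1658, 0.0317]
ee_rot: [0.767, 0.567, 0.242, -0.179]
contact_force: [-0.4, -0.2, -0.7]
gripper_width: 0.0437
```

```bash
python3 -m handwheel '[{"claw":0.8,"delta_pos":[-0.06,0,0.08],"turn":[0,0,0]},{"claw":0.8,"delta_pos":[-0.12,0,0.16],"turn":[0,0,0]},{"claw":0.8,"delta_pos":[-0.12,0,0.16],"turn":[0,0,0]}]'; python3 -m handwheel '[{"claw":0.8,"delta_pos":[-0.06,0,0.08],"turn":[0,0,0]},{"claw":0.8,"delta_pos":[-0.06,0,0.08],"turn":[0,0,0]}]'
```

```text
clock: 18.1
ee_pos: [0.5738, 0.1662, 0.0304]
ee_rot: [0.766, 0.567, 0.242, -0.179]
contact_force: [0.4, 1.1, 0.3]
gripper_width: 0.0436
clock: 18.3
ee_pos: [0.5736, 0.1663, 0.0291]
ee_rot: [0.766, 0.567, 0.242, -0.179]
contact_force: [0.1, -0.7, 0.2]
gripper_width: 0.0436
```

```bash
python3 -m handwheel '[{"claw":0.8,"delta_pos":[-0.06,0,0.08],"turn":[0,0,0]},{"claw":0.8,"delta_pos":[-0.06,0,0.08],"turn":[0,0,0]}]'; python3 -m handwheel '[{"claw":0.8,"delta_pos":[-0.06,0,0.08],"turn":[0,0,0]},{"claw":0.8,"delta_pos":[-0.06,0,0.08],"turn":[0,0,0]}]'
```

```text
clock: 18.5
ee_pos: [0.5734, 0.1663, 0.0279]
ee_rot: [0.766, 0.567, 0.242, -0.179]
contact_force: [1.0, 0.1, -1.6]
gripper_width: 0.0434
clock: 18.7
ee_pos: [0.5736, 0.1663, 0.0277]
ee_rot: [0.766, 0.567, 0.243, -0.179]
contact_force: [-1.8, -1.1, 6.0]
gripper_width: 0.0436
```

```bash
python3 -m handwheel '[{"claw":0.42,"delta_pos":[0,0,0],"turn":[0,0,0]},{"claw":0.42,"delta_pos":[0,0,0],"turn":[0,0,0]},{"claw":0.42,"delta_pos":[0,0,0],"turn":[0,0,0]},{"claw":0.42,"delta_pos":[0,0,0],"turn":[0,0,0]},{"claw":0.42,"delta_pos":[0,0,-1],"turn":[0,0,0]},{"claw":0.42,"delta_pos":[0,0,-3],"turn":[0,0,0]},{"claw":0.42,"delta_pos":[0,0,-6],"turn":[0,0,0]},{"claw":0.42,"delta_pos":[0,0,-10],"turn":[0,0,0]},{"claw":0.42,"delta_pos":[0,0,-13],"turn":[0,0,0]},{"claw":0.42,"delta_pos":[0,0,-13],"turn":[0,0,0]}]'
python3 - <<'E'
from h import *
save('wrist','w10.png');print(arm.find_in('wrist','pot_center')[:1],arm.find_in('wrist','cover_rib')[:1])
th=np.linspace(0,2*np.pi,60);im=cv2.convertScaleAbs(cv2.imread('pics/w10.png'),alpha=1.2)
q=proj('wrist',np.c_[.5705+.022*np.cos(th),.162+.022*np.sin(th),0*th+.046]);cv2.polylines(im,[q.astype(int)],True,(0,0,255))
cv2.imwrite('pics/w10.png',im)
g=tool(-17,35,73);z=g.as_matrix()[:,2];by=np.array([-.9563,.2924,0]);bx=np.array([.2924,.9563,0])
rib=np.array([.571,.164,.0745])-.012*bx+.112*by
print(arm.sense()['ee_pos'],delta(rib-.10*z,g),delta(rib,g))
E
```

```text
clock: 19.7
ee_pos: [0.5537, 0.0919, 0.137]
ee_rot: [0.767, 0.567, 0.244, -0.176]
contact_force: [0.9, 0.1, 0.8]
gripper_width: 0.0539
[{'point': [0.573, 0.1595, 0.0487], 'score': 0.57}] [{'point': [0.466, 0.1886, 0.0618], 'score': 0.89}]
[0.55123757 0.09491698 0.13304809] (array([  1.54, -11.33,  -1.77]), array([-0.   , -0.001, -0.   ])) (array([  1.54, -11.33,   8.23]), array([-0.   , -0.001, -0.   ]))
```

```bash
python3 -m handwheel '[{"claw":0.42,"delta_pos":[0.5,-3,-2.5],"turn":[0,0,0]},{"claw":0.42,"delta_pos":[1,-7,-2.5],"turn":[0,0,0]},{"claw":0.42,"delta_pos":[1.5,-11.3,-1.8],"turn":[0,0,0]},{"claw":0.42,"delta_pos":[1.5,-11.3,-1.8],"turn":[0,0,0]},{"claw":0.42,"delta_pos":[1.5,-11.3,-1.8],"turn":[0,0,0]}]'
python3 - <<'E'
from h import *
arm.get_image('wrist')
r=arm.trace('wrist','pot_center')[:1]
th=np.linspace(0,2*np.pi,60)
if r:
    m=r[0]['region'];print(r[0]['score'],m.sum())
    best=[]
    for dx in np.arange(-.012,.013,.003):
        for dy in np.arange(-.012,.013,.003):
            c=np.vstack([np.c_[.571+dx+.022*np.cos(th),.164+dy+.022*np.sin(th),0*th+z] for z in(.008,.046)])
            k=np.zeros(m.shape,np.uint8);cv2.fillConvexPoly(k,cv2.convexHull(proj('wrist',c).astype(np.int32)),1)
            best.append(((m&(k>0)).sum()/(m|(k>0)).sum(),dx,dy))
    print(max(best))
print(arm.find_in('wrist','cover_rib')[:1])
g=tool(-17,35,73);by=np.array([-.9563,.2924,0]);bx=np.array([.2924,.9563,0])
rib=np.array([.571,.164,.0745])-.012*bx+.112*by
print(arm.sense()['ee_pos'],delta(rib,g))
E
```

```text
clock: 20.35
ee_pos: [0.4429, 0.1309, 0.1559]
ee_rot: [0.766, 0.567, 0.242, -0.18]
contact_force: [1.3, -0.7, -0.4]
gripper_width: 0.0537
0.93 1812
(np.float64(0.8873653281096964), np.float64(0.0029999999999999957), np.float64(-0.006000000000000002))
[{'point': [0.4638, 0.1915, 0.0613], 'score': 0.86}]
[0.44520282 0.12935903 0.15653844] (array([ 0.03, -0.19, 10.04]), array([ 0.   , -0.001,  0.001]))
```

```bash
python3 -m handwheel '[{"claw":0.42,"delta_pos":[0,-0.2,5],"turn":[0,0,0]},{"claw":0.42,"delta_pos":[0,-0.2,10],"turn":[0,0,0]},{"claw":0.42,"delta_pos":[0,-0.2,10],"turn":[0,0,0]},{"claw":1,"delta_pos":[0,-0.2,10],"turn":[0,0,0]},{"claw":1,"delta_pos":[0,-0.2,10],"turn":[0,0,0]},{"claw":1,"delta_pos":[0,-0.2,10],"turn":[0,0,0]},{"claw":1,"delta_pos":[0,-0.2,10],"turn":[0,0,0]},{"claw":1,"delta_pos":[0,-0.2,10],"turn":[0,0,0]},{"claw":1,"delta_pos":[0,-0.2,10],"turn":[0,0,0]},{"claw":1,"delta_pos":[0,-0.2,10],"turn":[0,0,0]}]'
python3 - <<'E'
from h import *
s=arm.sense();by=np.array([-.9563,.2924,0])
print(s['gripper_width'],(s['ee_pos']-[.571,.164,0])@by,100*R.from_quat(s['ee_rot']).inv().apply(-.112*by))
E
```

```text
clock: 21.5
ee_pos: [0.4601, 0.1846, 0.0753]
ee_rot: [0.767, 0.567, 0.243, -0.178]
contact_force: [1.5, -0.8, 2.1]
gripper_width: 0.0097
0.009668299177909753 0.11209736911039958 [-5.18260921e-03  1.12000003e+01  2.99990812e-02]
```

```bash
python3 -m handwheel '[{"claw":1,"delta_pos":[0,2,0],"turn":[0,0,0]},{"claw":1,"delta_pos":[0,4,0],"turn":[0,0,0]},{"claw":1,"delta_pos":[0,6,0],"turn":[0,0,0]},{"claw":1,"delta_pos":[0,8,0.02],"turn":[0,0,0]},{"claw":1,"delta_pos":[0,10,0.03],"turn":[0,0,0]},{"claw":1,"delta_pos":[0,11,0.03],"turn":[0,0,0]},{"claw":1,"delta_pos":[0,11.5,0.03],"turn":[0,0,0]},{"claw":1,"delta_pos":[0,11.6,0.03],"turn":[0,0,0]},{"claw":1,"delta_pos":[0,11.6,0.03],"turn":[0,0,0]},{"claw":1,"delta_pos":[0,11.6,0.03],"turn":[0,0,0]}]'
python3 - <<'E'
from h import *
s=arm.sense();by=np.array([-.9563,.2924,0])
print(s['gripper_width'],(s['ee_pos']-[.571,.164,0])@by,s['contact_force']@by)
E
```

```text
clock: 22.5
ee_pos: [0.5671, 0.1514, 0.0752]
ee_rot: [0.766, 0.568, 0.241, -0.181]
contact_force: [-14.4, -9.9, 15.7]
gripper_width: 0.0096
0.00959971286919222 2.0646956139954722e-05 10.87222796485991
```

```bash
python3 -m handwheel '[{"claw":1,"delta_pos":[0,0.3,0],"turn":[0,0,0]},{"claw":1,"delta_pos":[0,0.3,0],"turn":[0,0,0]},{"claw":1,"delta_pos":[0,0.3,0],"turn":[0,0,0]}]'
python3 - <<'E'
from h import *
s=arm.sense();by=np.array([-.9563,.2924,0])
print((s['ee_pos']-[.571,.164,0])@by,s['contact_force']@by)
E
```

```text
clock: 22.8
ee_pos: [0.5672, 0.1515, 0.0751]
ee_rot: [0.765, 0.569, 0.239, -0.183]
contact_force: [-22.8, -13.0, 23.0]
gripper_width: 0.0098
-2.674577237691574e-05 17.989758734791135
```

Hard stop reached: the force rises and the cover no longer moves. I'll relax, release and withdraw.

```bash
python3 -m handwheel '[{"claw":1,"delta_pos":[0,-0.3,0],"turn":[0,0,0]},{"claw":0.5,"delta_pos":[0,-0.4,0],"turn":[0,0,0]},{"claw":0.5,"delta_pos":[0,-0.5,0],"turn":[0,0,0]},{"claw":0.5,"delta_pos":[0,-0.5,0],"turn":[0,0,0]},{"claw":0.5,"delta_pos":[0,-0.5,0],"turn":[0,0,0]},{"claw":0.5,"delta_pos":[0,-0.5,0],"turn":[0,0,0]},{"claw":0.5,"delta_pos":[0,-0.5,-3],"turn":[0,0,0]},{"claw":0.5,"delta_pos":[0,-0.5,-7],"turn":[0,0,0]},{"claw":0.5,"delta_pos":[0,-0.5,-12],"turn":[0,0,0]},{"claw":0.5,"delta_pos":[0,-0.5,-15],"turn":[0,0,0]}]'
python3 - <<'E'
from h import *
by=np.array([-.9563,.2924,0]);bx=np.array([.2924,.9563,0])
im=arm.get_image('wrist');s=arm.sense();print(s['contact_force'].round(1))
# dark blob of rib: compare with predicted silhouette for joint values
g=im.sum(2)
for c in (0,.003,.006,.01):
    o=np.array([.571,.164,0])-.012*bx+c*by
    P=[o+sx*.016*bx+sy*.005*by+[0,0,z] for sx in(-1,1) for sy in(-1,1) for z in(.059,.083)]
    k=np.zeros(g.shape,np.uint8);cv2.fillConvexPoly(k,cv2.convexHull(proj('wrist',P).astype(np.int32)),1)
    d=cv2.dilate(k,np.ones((15,15)))>0;m=(g<150)&d;print(c,round((m&(k>0)).sum()/(m|(k>0)).sum(),3),m.sum())
print(arm.find_in('wrist','cover_rib')[:1],arm.find_in('wrist','pot_center')[:1])
for t in ['magnifier','dish','beaker','wash_bottle','forceps']:
    arm.get_image('top');print(t,[np.round(d['point'],3).tolist() for d in arm.find_in('top',t)][:1])
E
```

```text
clock: 23.8
ee_pos: [0.5434, 0.068, 0.1999]
ee_rot: [0.766, 0.568, 0.243, -0.178]
contact_force: [1.0, 0.0, 0.3]
gripper_width: 0.0464
[ 1.1 -2.5  2.7]
0 0.528 301
0.003 0.267 301
0.006 0.071 283
0.01 0.0 181
[{'point': [0.5716, 0.1579, 0.0589], 'score': 0.72}] [{'point': [0.5548, 0.1697, 0.0611], 'score': 0.27}]
magnifier [[0.38, -0.055, 0.007]]
dish [[0.761, -0.171, 0.018]]
beaker [[0.764, 0.216, 0.048]]
wash_bottle [[0.761, -0.047, 0.108]]
forceps [[0.609, -0.228, 0.137]]
```

```bash
python3 -m handwheel '[{"claw":0.5,"delta_pos":[0,0,0],"turn":[0,0,0]},{"claw":0.5,"delta_pos":[0,0,0],"turn":[0,0,0]},{"claw":0.5,"delta_pos":[0,0,0],"turn":[0,0,0]}]'; python3 -c "
from plant import arm
print(arm.hand_in())"
```

```text
clock: 24.75
ee_pos: [0.5429, 0.0696, 0.1975]
ee_rot: [0.766, 0.567, 0.242, -0.179]
contact_force: [-0.3, -0.7, 1.0]
gripper_width: 0.0465
the job is handed in; nothing more can be done
None
```

I turned the carousel about 68° clockwise so the squat pot stood at the pointer, and slid the cover fully open. I then lifted the pot out with the gripper leaning 35°, stood it in the compartment, let go, and slid the cover home. I handed the job in at about 25 s of the 72 s allowed; no verdict was reported.

**What the last checks showed**
- **Pot:** before the cover closed, its outline matched an upright pot on the compartment floor, about 7 mm off centre. After that it was hidden under the cover.
- **Cover:** it reached the hard stop, where the force rose to 18 N with no further movement. The rib's position in the last picture fits the closed position best, though only roughly (overlap 0.53).
- **Robot:** clear of everything, with contact forces near zero.
- **Dish, beaker and wash bottle:** all within about 3 mm of where they started.

**What was unclear or went wrong**
- **Forceps:** the last search pointed at the carousel instead, so their position was not confirmed. No planned path went near them.
- **Magnifier:** it read 16 mm away from its first reading, possibly because the arm hid part of it. I never touched it knowingly.
- **Knob:** my first grip was too low and touched the round boss under the bar with about 18 N. I gripped it again higher up.
- **Last views:** after the 12-picture limit, the final checks were by numbers only. I did not recheck the bottles at the end; they were standing when I lifted the pot out.

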